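# Hold the drill feed down for setting the depth stop

### The job

A wooden offcut has been left on the machine table of the small bench drill, right under the bit. Take it out and lay it flat on the floor of the grey tray, let go of it, then bring the drill's spring-loaded feed lever down until the bit is 20 mm (give or take 2 mm) below its rest height, and keep holding it steadily there so that I can set the depth stop: finish while still holding the lever down. Leave the two screwdrivers and the sanding block where they are.

Things in the scene. Friction and masses are not known exactly. Their poses are not given: they have to be found in the camera images.
- drill_stand: Small black bench drill on a plywood board (200 x 210 x 12 mm), fixed. Origin: on the work surface below the drill axis. Its +y is the open front; column (50 x 50, 322 high) at y = -95 mm. The head spans x +-30, y -65 to 35 mm, 160 to 250 mm high (motor behind, at y below -10 mm, to 300 mm); collar below the head on the drill axis down to 150 mm. The feed lever is on the +x side.
- quill (a joint): How far the bit has come down, in m: 0 at rest, 0.030 at the end of its stroke. Geared to the feed lever: 25 mm per rad of lever turn, so 20 mm is 0.8 rad. It springs back up when the lever is let go.
- feed_lever: Steel arm, 10 mm thick, turning about a shaft along the stand's x; origin on the shaft, 200 mm up, at stand x = 40, y = 0 mm. It reaches to stand +y, its crosswise grip 150 mm from the shaft. At rest it rises 0.4 rad above level; it turns down by at most 1.2 rad. A spring pushes it up: about 3 N at the grip at first, 8 N at 0.8 rad; no latch. The same axes as the stand when at rest.
- lever_grip (a point): Centre of the lever's grip: level round black rubber sleeve, 20 mm diameter, 62 mm long, along the stand's x. At rest at stand x = 75, y = 138, z = 258 mm. At 0.8 rad (bit 20 mm down) it is 142 mm high, straight below its rest place; halfway it is 12 mm farther out in y. Pinch it across or press it from above.
- drill_tip (a point): Lower end of the 6 mm bit, which points down: 103 mm above the work surface at rest, 83 mm when 20 mm down. Below it is the grey machine table of the stand, 130 mm (stand x) by 80 mm (stand y), centred on the drill axis, its top 70 mm above the work surface.
- offcut: Light wooden bar, 220 x 30 x 25 mm (its x, y, z), 60 to 130 g; origin: centre of its underside. It lies on the machine table under the bit, about along the stand's x, its -x end overhanging the table by about 100 mm towards the robot: grasp it there. As the bit is only 8 mm above it, move it sideways (stand +y, 80 mm or more) before lifting it.
- tray: Open grey plastic tray fixed to the table, 280 x 180 mm outside (its x, y) and 35 mm high, walls and floor 5 mm thick; origin: centre of its underside. Empty.
- screwdriver: Bystander: screwdriver lying between the drill and the tray, handle towards the robot, about 200 mm long and up to 30 mm high; leave alone.
- long_screwdriver: Bystander: longer screwdriver (230 mm) lying to the robot's right; leave alone.
- sanding_block: Bystander: cork sanding block, 100 x 65 x 28 mm, lying beyond the screwdriver; origin under its centre; leave alone.
Things that resemble listed ones, but are neither listed nor needed, are in the scene too. Of the things that look like the offcut, the larger one is meant.

How it is judged (in metres and radians):
On the way:
1. the offcut lies in the tray, let go (x of offcut in the frame of tray between -0.07 and 0.07 m and y of offcut in the frame of tray between -0.08 and 0.08 m and z of offcut in the frame of tray between 0 and 0.033 m and contact force between each of the arm, the fingers and offcut below 0.3 N and linear speed of offcut below 0.02 m/s and angle between the x axis of offcut and the z axis of tray, either way round above 1.47 rad), for 0.2 s.
At the end, for the whole second after the job is handed in: The bit is held 18 to 22 mm below its rest height and steady (under 3 mm/s) by the robot, which pushes or grips the lever with more than 3 N, while the offcut lies still and flat inside the tray, untouched by the robot (all of step 1 and value of joint quill between 0.018 and 0.022 m and velocity of joint quill between -0.003 and 0.003 m/s and contact force between any of the fingers, the arm and feed_lever above 3 N); the arm keeps its last pose, push and grip.
It fails at once if a bystander is pushed more than 30 mm (distance of any of screwdriver, long_screwdriver, sanding_block from where it was at the start of the episode above 0.03 m).
It also fails if it takes over 59 s, if anything falls off the work surface, if the arm or the gripper's body presses on something with over 40 N, if the wrist force passes 120 N, or if a joint passes its speed limit or range.

### The arm

A 6-joint arm with a two-finger parallel gripper is mounted at the origin on the work surface. World frame = base frame: x ahead of the robot, y to its left, z up, the work surface at z = 0. Lengths are in mm, angles in rad, forces in N, time in s.
With the tool pointing down it reaches from about 350 to 875 mm from the base axis. Payload 15.5 kg.
Tool frame: the origin (TCP) lies at the very end of the fingers, on their centre line; the grasp point (between the pads) lies 19 mm behind it; z points along the fingers, y is the line along which they close (so a half turn about z gives the same grasp; the last joint's range is limited). The gripper opens to 85 mm and grips with 20 to 120 N. Pads are 22 mm wide; open, the fingers measure 114 mm over their backs; the gripper's body (76 mm by 85 mm) begins 54 mm behind the grasp point. The pads swing forward as they close: fully open they stand 13 mm farther back than shut.
Start: joints at [1.177, 0.494, 1.345, -0, 1.302, -0.096], TCP at [183.979, 597.309, 231.277] pointing down, gripper open.
Joint ranges: [-2.91, 2.91], [-0.82, 2.16], [0.22, 2.67], [-1.22, 4.37], [0.12, 2.79], [-3.08, 3.08]. Speed limits (rad/s): [1.89, 1.89, 2.57, 3.01, 3.01, 3.01].

### API

Orientations are given as a unit quaternion [w, x, y, z].
In Python, from workcell import * gives the robot as it stands.
- The arm moves only by the tool apply_moves, never from a script. Its argument "targets" is a list of rows, each a list of 5 numbers: the finger opening in m, from 0 to 0.0854, then the shift along the tool's x, y, z in m, then the turn about the tool's z in degrees. In form: [[fingers, x, y, z, roll], ...]. A call has exactly 5 rows; each row shifts and turns the commanded pose from where the row before left it, along the tool's axes as they then stand; what a row does not reach is not made up. A row lasts 1/8 s, in which the tool goes at most 62.5 mm and 10.7 degrees, less where a joint would pass 70% of its speed; a pose out of reach is approached as far as the arm can. A call with a gripper value outside its range is refused whole. The fingers move at their own pace and stop on an object; "grip_force" is the grip in N (left out, the last holds). Time passes only in rows, so rows that do not move let the fingers close, or fill a call up. It gives the time, the measured TCP pose, the force, the opening and the grip force at its end, in the units of the state.
- state(): the state, without advancing time (a new reading comes with each control period).
- get_image(name): name is "scene" or "top"; returns a dict with "color" (480x640x3 uint8, red, green, blue), "fx", "fy", "cx", "cy" (pixels), "k1" (the pictures are not rectified: a ray, as slopes to the right and down, at radius r is drawn at 1 + k1 r^2 times it, then the intrinsics apply), "T" (4x4, takes a point from camera to world coordinates). Camera axes: x right, y up, looking along -z (the intrinsics and any distortion apply to the point x, -y, -z); pixel columns grow to the right and rows downward; lengths in mm; the calibration is good to about 2 mm. A picture is of the moment at which its call begins. There is no depth.
- hand_in(): hands the job in; it is judged then, once.
The state is a dict: "t": time; "joint_positions": joint angles; "joint_velocities": joint speeds; "effort": joint torques, N m; "tcp_pos": TCP position; "orientation": TCP orientation; "force": force on the tool from outside, world axes, zero at the start; "torque": the same for the moment, N m; "opening": opening from 0.0 (shut) to 1.0 (fully open); "gripper_force": force on a finger pad.
Only numpy, scipy, OpenCV 4.12 (cv2) and the standard library are available. Lean on these libraries where they do the work, as an engineer would, in place of code of your own. Each camera call takes 0.05 s, during which the arm holds its last target. There are 200 camera calls.

## Working session

There is one attempt and no reset: what is moved stays moved. The work goes in short steps, Python scripts to look and compute and a tool call to move; the robot and the scene stay as the last step left them, time stands still between calls to the robot, and variables do not carry over. Pictures are saved under pics/ and viewed, at most 10 in all, crops included, and the job is handed in when it is done.

Besides the shell and the picture viewer there is one more tool, called after "Emit:" as name(argument=value, ...), one argument or row to a line, values as JSON. apply_moves: Moves the arm, as the interface text tells. Its arguments: {"type":"object","properties":{"targets":{"type":"array","items":{"type":"array","items":{"type":"number"}}},"grip_force":{"type":"number"}},"required":["targets"]}

```bash
mkdir -p pics
cat > h.py <<'E'
from workcell import *
import numpy as np, cv2
def grab(n):
    return get_image(n)
def ray(im,u,v):
    K=np.array([[im['fx'],0,im['cx']],[0,im['fy'],im['cy']],[0,0,1.]])
    p=cv2.undistortPoints(np.array([[[u,v]]],float),K,np.array([im['k1'],0,0,0,0.]))[0,0]
    T=np.array(im['T']); return T[:3,3],T[:3,:3]@np.array([p[0],-p[1],-1])
def onz(im,u,v,z):
    o,d=ray(im,u,v); return o+d*(z-o[2])/d[2]
def proj(im,P):
    T=np.array(im['T']); c=T[:3,:3].T@(np.array(P,float)-T[:3,3]); x,y=c[0]/-c[2],-c[1]/-c[2]
    f=1+im['k1']*(x*x+y*y); return im['fx']*x*f+im['cx'],im['fy']*y*f+im['cy']
def tri(a,pa,b,pb):
    o1,d1=ray(a,*pa);o2,d2=ray(b,*pb)
    s=np.linalg.lstsq(np.c_[d1,-d2],o2-o1,rcond=None)[0]
    p,q=o1+s[0]*d1,o2+s[1]*d2
    return (p+q)/2,np.linalg.norm(p-q)
E
python3 - <<'E'
from h import *
import pickle
for n in('scene','top'):
    im=grab(n);cv2.imwrite(f'pics/{n}0.png',im['color'][...,::-1]);pickle.dump(im,open(n+'0.pkl','wb'))
    print(n,im['fx'],im['k1'],np.round(im['T'],2).tolist())
print(state())
E
```

```text
scene 458.142727358724 0.032135822110270766 [[0.57, -0.52, 0.63, 1133.08], [0.82, 0.38, -0.42, -403.21], [-0.02, 0.76, 0.65, 823.76], [0.0, 0.0, 0.0, 1.0]]
top 500.2635508319139 -0.08362260045769677 [[-0.01, 1.0, -0.1, 389.85], [-1.0, -0.01, 0.03, 6.0], [0.02, 0.1, 1.0, 1282.08], [0.0, 0.0, 0.0, 1.0]]
{'t': 0.1, 'joint_positions': array([ 1.17649083e+00,  4.94102302e-01,  1.34604950e+00,  3.72227404e-05,
        1.30248917e+00, -9.54998103e-02]), 'joint_velocities': array([ 8.63647316e-04, -9.70084459e-05, -1.26398043e-03, -2.09164835e-04,
        1.90907157e-04,  1.22255177e-03]), 'effort': array([ 1.24151658e-03, -8.83592176e+01, -3.84561002e+01, -5.54508297e-04,
        5.06381155e-03, -2.72559924e-05]), 'tcp_pos': array([183.85320791, 597.02411633, 230.77819673]), 'orientation': array([-1.44496492e-04,  1.48852523e-01,  9.88859268e-01, -5.04169821e-04]), 'force': array([ 0.19856595,  0.49147511, -0.49676602]), 'torque': array([-0.03670807,  0.02135845, -0.00696228]), 'gripper_force': 0.0, 'opening': 0.9996777443072741}
```

View pics/scene0.png

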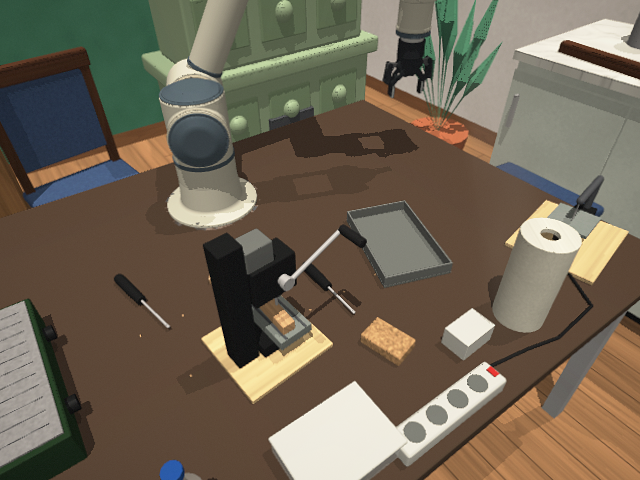

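View pics/top0.png

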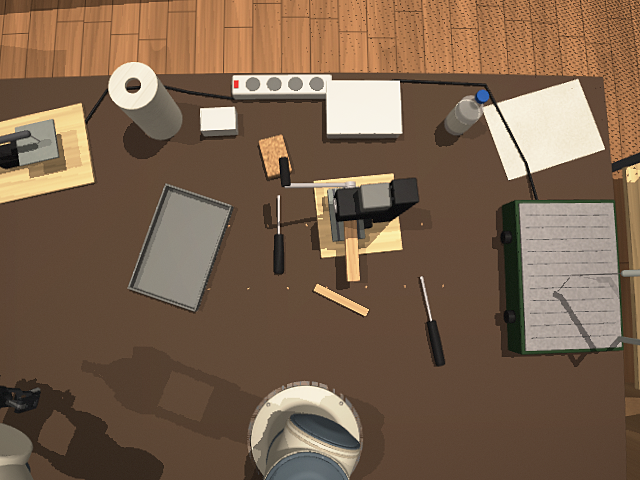

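The top view shows the offcut candidates: the bar under the drill with its near end at (352,265), a small stick at (341,299), and the cork block at (273,157). The larger bar, on the machine table, matches the description. The tray is at (182,247) and the grip at (285,170). The scene view shows the same drill with its grip at (352,236).

Run:
```python
from h import *
import pickle
t=pickle.load(open('top0.pkl','rb'));s=pickle.load(open('scene0.pkl','rb'))
a=t['color'][150:320,260:460,::-1]; cv2.imwrite('pics/c.png',cv2.resize(a,None,fx=4,fy=4,interpolation=cv2.INTER_CUBIC)[:600])
hsv=cv2.cvtColor(t['color'],cv2.COLOR_RGB2HSV)
for p in [(352,260),(325,245),(341,299),(390,245),(182,247),(180,300)]: print(p,hsv[p[1],p[0]])
for p,z in [((314,182),12),((400,174),12),((402,250),12),((322,257),12),((168,186),35),((234,206),35),((195,310),35),((129,290),35),((347,280),95),((358,280),95)]:
    print(p,np.round(onz(t,*p,z),1))
for a,b in [((285,171),(352,236)),((287,170),(352,236))]: print(tri(t,a,s,b))
```

```text
(352, 260) [ 16 115 242]
(325, 245) [ 17 113 176]
(341, 299) [ 16 119 235]
(390, 245) [ 21  98 247]
(182, 247) [ 19  30 145]
(180, 300) [ 18  26 146]
(314, 182) [649.4 -30.2  12. ]
(400, 174) [ 669.2 -254.4   12. ]
(402, 250) [ 471.  -253.5   12. ]
(322, 257) [455.6 -48.1  12. ]
(168, 186) [638.2 340.2  35. ]
(234, 206) [585.1 172.5  35. ]
(195, 310) [326.6 268.7  35. ]
(129, 290) [377.1 434.2  35. ]
(347, 280) [ 396.  -103.1   95. ]
(358, 280) [ 395.7 -129.2   95. ]
(array([622.24838599,  36.63695883, 260.09342531]), np.float64(0.5904717478527586))
(array([624.34934243,  33.3435907 , 262.9336437 ]), np.float64(1.7052903089145872))
```

View pics/c.png

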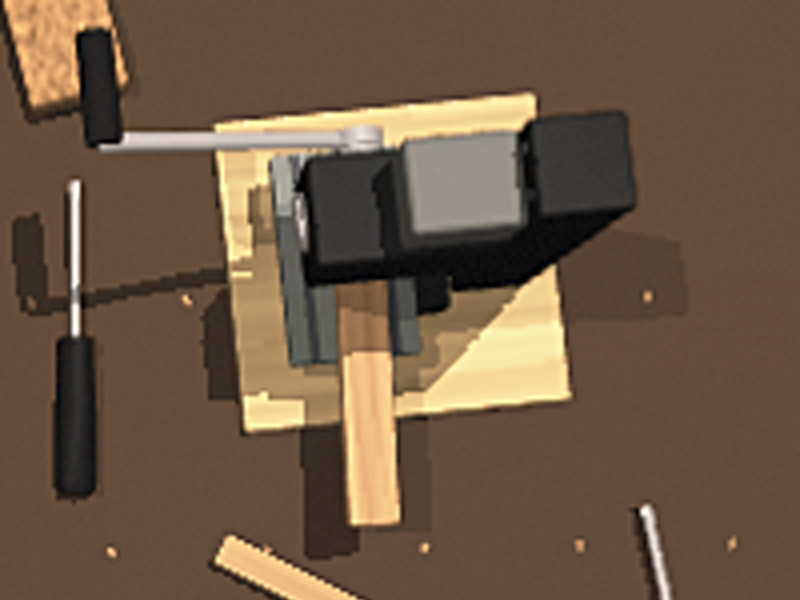

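The crop confirms the bar: near end at (354,281) in the full image, 30 mm wide, lying on the grey machine table under the head. The small stick is a separate piece, lower left. The lever grip is centred near (284.5,171.8).

Run:
```python
from h import *
import pickle
t=pickle.load(open('top0.pkl','rb'));s=pickle.load(open('scene0.pkl','rb'))
c=[onz(t,260+u/4,150+v/4,12)[:2] for u,v in [(215,123),(535,93),(571,398),(245,433)]]
TL,TR,BR,BL=c
print(np.round(c,1)); ex=(TL-BL+TR-BR); ey=(TL-TR+BL-BR)
print('sizes',np.linalg.norm(TL-BL),np.linalg.norm(TR-BR),np.linalg.norm(TL-TR),np.linalg.norm(BL-BR))
yaw=(np.arctan2(ex[1],ex[0])+np.arctan2(-ey[0],ey[1]))/2; print('yaw',yaw,np.degrees(yaw))
ctr=np.mean(c,0);R=np.array([[np.cos(yaw),-np.sin(yaw)],[np.sin(yaw),np.cos(yaw)]])
g,e=tri(t,(284.5,171.75),s,(352.5,236.5));print('grip',g,e)
o=g[:2]-R@[75,138];print('origin',o,'board centre in stand',R.T@(ctr-o))
for p in [(350,525),(400,524),(343,350),(393,350)]: print(np.round(onz(t,260+p[0]/4,150+p[1]/4,95),1))
# tray
m=[onz(t,*p,35)[:2] for p in [(168,186),(234,206),(195,310),(129,290)]]
print('tray',np.mean(m,0),[np.linalg.norm(m[i]-m[i-1]) for i in range(4)])
d=m[0]-m[3]+m[1]-m[2];print(np.degrees(np.arctan2(d[1],d[0])))
for i in [(335,178),]: pass
```

```text
[[ 652.6  -29.6]
 [ 671.2 -238.1]
 [ 472.3 -255.5]
 [ 452.4  -46.1]]
sizes 200.8963009119189 199.68766828026253 209.29872400239466 210.29053179534878
yaw 0.08822517516624245 5.054930183828094
grip [621.48012958  38.09856016 257.52338088] 0.21226943530982367
origin [ 558.93111419 -105.97302161] board centre in stand [-4.30823552e-03 -3.64825754e+01]
[ 393.1 -104.2   95. ]
[ 393.2 -133.9   95. ]
[ 497.2 -102.    95. ]
[ 496.9 -131.9   95. ]
tray [481.74585218 303.93052443] [np.float64(277.50749904801694), np.float64(175.8903808588743), np.float64(275.82380684387766), np.float64(173.04885309000073)]
-20.106062548453487
```

Emit:
apply_moves(
  targets=[
    [0.0854, 0, 0, 0, -9.15],
    [0.0854, 0, 0, 0, -9.15],
    [0.0854, -0.0155, -0.048, 0, 0],
    [0.0854, -0.0155, -0.048, 0, 0],
    [0.0854, -0.0155, -0.048, 0, 0],
  ],
  grip_force=50,
)

```text
t: 0.72
tcp_pos: [233.6, 452.7, 231.0]
orientation: [-0.0, -0.011, 1.0, -0.0]
force: [1.1, -0.0, -0.5]
opening: 0.995
gripper_force: 0.0
```

Emit:
apply_moves(
  targets=[
    [0.0854, -0.0155, -0.048, 0, 0],
    [0.0854, -0.0155, -0.048, 0, 0],
    [0.0854, -0.0155, -0.048, 0, 0],
    [0.0854, -0.0155, -0.048, 0, 0],
    [0.0854, -0.0155, -0.048, 0, 0],
  ],
)

```text
t: 1.35
tcp_pos: [316.0, 214.4, 231.3]
orientation: [0.0, -0.01, 1.0, -0.0]
force: [1.0, 1.4, 0.1]
opening: 1.0
gripper_force: 0.0
```

Emit:
apply_moves(
  targets=[
    [0.0854, -0.0155, -0.048, 0, 0],
    [0.0854, -0.0155, -0.048, 0, 0],
    [0.0854, -0.0155, -0.048, 0, 0],
    [0.0854, -0.0155, -0.048, 0, 0],
    [0.0854, -0.0155, -0.048, 0, 0],
  ],
)

```text
t: 1.98
tcp_pos: [398.5, -24.1, 231.3]
orientation: [0.0, -0.01, 1.0, 0.0]
force: [0.4, 0.4, -0.9]
opening: 1.002
gripper_force: 0.0
```

```bash
cat > rel.py <<'E'
import sys
from h import *
from scipy.spatial.transform import Rotation as R
# usage: rel.py x y z yaw_of_tool_y ; shifts in tool axes from the measured pose
s=state(); w,x,y,z=s['orientation']; M=R.from_quat([x,y,z,w]).as_matrix()
ty=np.degrees(np.arctan2(M[1,1],M[0,1]))
print('t',s['t'],'tcp',np.round(s['tcp_pos'],1),'z axis',np.round(M[:,2],3),'yaw tool y',round(ty,2),'open',s['opening'],'F',np.round(s['force'],1),s['gripper_force'],'q',np.round(s['joint_positions'],2))
if len(sys.argv)>1:
    g=np.array(sys.argv[1:4],float); print('shift tool mm',np.round(M.T@(g-s['tcp_pos']),1),'roll',round(ty-float(sys.argv[4]),2))
E
python3 rel.py 432 -118.2 61 91.2
```

```text
t 1.975 tcp [398.5 -24.1 231.3] z axis [ 0.  0. -1.] yaw tool y 91.17 open 1.0021822302097476 F [ 0.4  0.4 -0.9] 0.0 q [-0.21  0.18  1.86  0.    1.11 -1.8 ]
shift tool mm [-31.6 -94.7 170.3] roll -0.03
```

Emit:
apply_moves(
  targets=[
    [0.0854, -0.016, -0.0475, 0, 0],
    [0.0854, -0.0156, -0.0472, 0, 0],
    [0.0854, 0, 0, 0.04, 0],
    [0.0854, 0, 0, 0.04, 0],
    [0.0854, 0, 0, 0.04, 0],
  ],
)

```text
t: 2.6
tcp_pos: [431.7, -116.6, 110.1]
orientation: [0.0, -0.01, 1.0, -0.0]
force: [-0.0, -0.7, 0.5]
opening: 0.994
gripper_force: 0.0
```

Emit:
apply_moves(
  targets=[
    [0.0854, 0, 0, 0.03, 0],
    [0.0854, 0, 0, 0.02, 0],
    [0.0854, 0, 0, 0, 0],
    [0.0854, 0, 0, 0, 0],
    [0.0854, 0, 0, 0, 0],
  ],
)

```text
t: 3.22
tcp_pos: [432.3, -116.6, 62.1]
orientation: [0.001, -0.01, 1.0, -0.0]
force: [-0.1, 0.6, 0.9]
opening: 0.998
gripper_force: 0.0
```

```bash
python3 rel.py 432 -118.2 61 91.2; python3 -c "
from h import *
im=grab('top');cv2.imwrite('pics/t1.png',cv2.resize(im['color'][150:320,220:460,::-1],None,fx=3,fy=3))"
```

```text
t 3.225 tcp [ 432.3 -116.6   62.1] z axis [ 0.001 -0.001 -1.   ] yaw tool y 91.19 open 0.9976048955972909 F [-0.1  0.6  0.9] 0.0 q [-0.4   0.53  1.95 -0.    0.66 -1.99]
shift tool mm [ 0.3 -1.6  1.1] roll -0.01
```

View pics/t1.png

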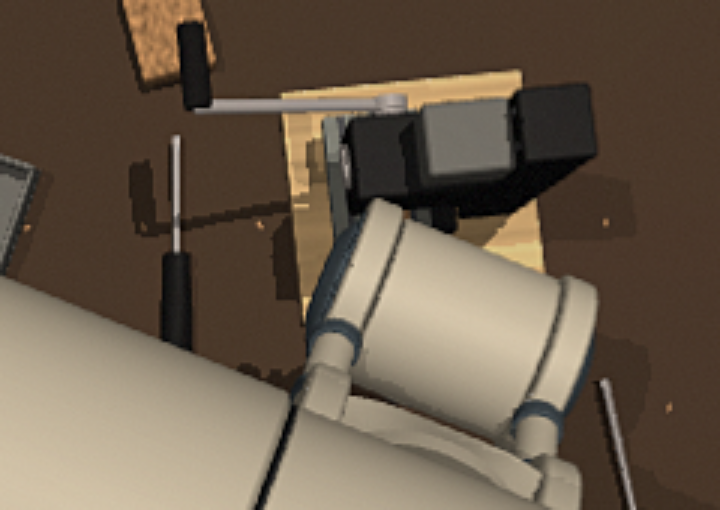

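The arm hides the bar in this view and the pose is as planned (lever grip still at rest, crop (195,65)). I'll close on the bar now.

Emit:
apply_moves(
  targets=[
    [0.06, 0, -0.0015, 0, 0],
    [0.04, 0, 0, 0, 0],
    [0.02, 0, 0, 0, 0],
    [0.0, 0, 0, 0, 0],
    [0.0, 0, 0, 0, 0],
  ],
  grip_force=50,
)

```text
t: 3.9
tcp_pos: [431.9, -118.0, 61.3]
orientation: [0.0, -0.01, 1.0, -0.0]
force: [-1.1, -1.3, 3.0]
opening: 0.347
gripper_force: 53.8
```

Emit:
apply_moves(
  targets=[
    [0.0, 0, 0, 0, 0],
    [0.0, 0, 0, 0, 0],
    [0.0, 0, 0, 0, 0],
    [0.0, 0, 0, -0.002, 0],
    [0.0, 0, 0, 0, 0],
  ],
)

```text
t: 4.53
tcp_pos: [431.8, -117.9, 63.3]
orientation: [-0.0, -0.01, 1.0, 0.0]
force: [-0.1, -0.5, -0.4]
opening: 0.349
gripper_force: 53.4
```

Emit:
apply_moves(
  targets=[
    [0.0, 0.002, 0.02, 0, 0],
    [0.0, 0.002, 0.025, 0, 0],
    [0.0, 0.002, 0.03, 0, 0],
    [0.0, 0.002, 0.03, 0, 0],
    [0.0, 0.001, 0.015, 0, 0],
  ],
)

```text
t: 5.15
tcp_pos: [420.0, 3.0, 63.2]
orientation: [-0.0, -0.011, 1.0, 0.0]
force: [0.3, -0.5, -1.9]
opening: 0.345
gripper_force: 53.5
```

Emit:
apply_moves(
  targets=[
    [0.0, 0, 0, -0.01, 0],
    [0.0, 0, 0, -0.015, 0],
    [0.0, 0, 0.02, -0.01, 0],
    [0.0, 0, 0.03, 0, 0],
    [0.0, 0, 0, 0, 0],
  ],
)

```text
t: 5.78
tcp_pos: [419.8, 52.2, 99.0]
orientation: [0.0, -0.011, 1.0, -0.0]
force: [-0.2, 0.0, -0.2]
opening: 0.344
gripper_force: 53.4
```

```bash
python3 rel.py 418 327 98 70; python3 -c "
from h import *
im=grab('scene');cv2.imwrite('pics/s1.png',im['color'][120:420,130:530,::-1])"
```

```text
t 5.775 tcp [419.8  52.2  99. ] z axis [ 0.001 -0.    -1.   ] yaw tool y 91.25 open 0.34382925812206344 F [-0.2  0.  -0.2] 53.397701382637024 q [-0.02  0.43  1.98  0.    0.73 -1.61]
shift tool mm [ -4.2 274.8   1. ] roll 21.25
```

View pics/s1.png

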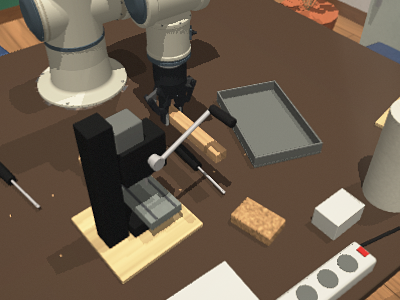

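The bar is held level in the fingers at crop (195,135), clear of the drill. The tray is empty and nothing was bumped.

Emit:
apply_moves(
  targets=[
    [0.0, -0.001, 0.04, 0, 0],
    [0.0, -0.001, 0.047, 0, 0],
    [0.0, -0.001, 0.047, 0, 0],
    [0.0, -0.001, 0.047, 0, 0],
    [0.0, 0, 0.047, 0, 0],
  ],
)

```text
t: 6.45
tcp_pos: [419.4, 280.4, 98.5]
orientation: [0.0, -0.01, 1.0, -0.0]
force: [0.9, 0.2, -1.7]
opening: 0.342
gripper_force: 53.4
```

Emit:
apply_moves(
  targets=[
    [0.0, 0, 0.047, 0, 0],
    [0.0, 0, 0, 0, 7],
    [0.0, 0, 0, 0, 7],
    [0.0, 0, 0, 0, 7.2],
    [0.0, 0, 0, 0, 0],
  ],
)

```text
t: 7.08
tcp_pos: [418.5, 325.9, 98.4]
orientation: [0.0, 0.174, 0.985, -0.0]
force: [0.1, 0.2, -0.4]
opening: 0.346
gripper_force: 53.4
```

```bash
python3 rel.py 418 327 9 70
```

```text
t 7.075 tcp [418.5 325.9  98.4] z axis [ 0. -0. -1.] yaw tool y 69.96 open 0.3462162300880163 F [ 0.1  0.2 -0.4] 53.42122435569763 q [ 0.55  0.54  1.72 -0.    0.88 -0.67]
shift tool mm [ 0.8  0.9 89.4] roll -0.04
```

Emit:
apply_moves(
  targets=[
    [0.0, 0, 0, 0.03, 0],
    [0.0, 0, 0, 0.03, 0],
    [0.0, 0, 0, 0.02, 0],
    [0.0, 0, 0, 0.0085, 0],
    [0.0, 0, 0, 0, 0],
  ],
)

```text
t: 7.7
tcp_pos: [417.9, 326.5, 9.7]
orientation: [-0.0, 0.173, 0.985, -0.0]
force: [-0.2, -0.8, -0.7]
opening: 0.344
gripper_force: 53.4
```

```bash
python3 rel.py; python3 -c "
from h import *
im=grab('scene');cv2.imwrite('pics/s2.png',cv2.resize(im['color'][170:300,310:480,::-1],None,fx=4,fy=4))"
```

```text
t 7.7 tcp [417.9 326.5   9.7] z axis [-0. -0. -1.] yaw tool y 70.04 open 0.3444573659651047 F [-0.2 -0.8 -0.7] 53.42283010482788 q [ 0.55  0.69  1.78 -0.    0.68 -0.67]
```

View pics/s2.png

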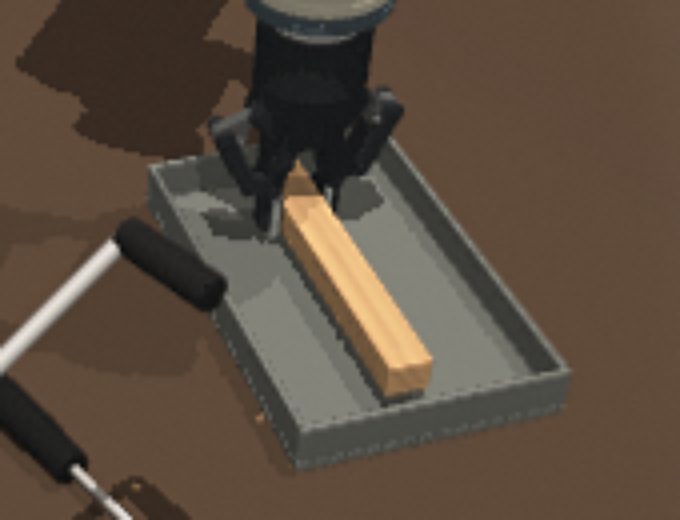

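The bar is inside the tray, parallel to its long sides and just above the floor. I'll release it.

Emit:
apply_moves(
  targets=[
    [0.0, 0, 0, 0.002, 0],
    [0.035, 0, 0, 0, 0],
    [0.045, 0, 0, 0, 0],
    [0.065, 0, 0, 0, 0],
    [0.075, 0, 0, 0, 0],
  ],
)

```text
t: 8.38
tcp_pos: [417.7, 326.9, 7.8]
orientation: [0.0, 0.174, 0.985, 0.0]
force: [-0.9, 0.9, -0.3]
opening: 0.878
gripper_force: 0.0
```

Emit:
apply_moves(
  targets=[
    [0.075, 0, 0, 0, 0],
    [0.075, 0, 0, 0, 0],
    [0.075, 0, 0, -0.02, 0],
    [0.075, 0, 0, -0.05, 0],
    [0.075, 0, 0, -0.06, 0],
  ],
)

```text
t: 9.0
tcp_pos: [417.1, 326.5, 138.6]
orientation: [-0.001, 0.174, 0.985, -0.001]
force: [1.6, 0.6, 0.1]
opening: 0.876
gripper_force: 0.0
```

Emit:
apply_moves(
  targets=[
    [0.075, 0, 0, -0.06, 0],
    [0.075, 0, 0, -0.06, 0],
    [0.075, 0, 0, -0.06, 0],
    [0.075, 0, 0, -0.05, 0],
    [0.075, 0, 0, 0, 0],
  ],
)

```text
t: 9.62
tcp_pos: [418.8, 327.6, 371.7]
orientation: [0.003, 0.174, 0.985, 0.002]
force: [-0.8, 0.3, -1.3]
opening: 0.874
gripper_force: 0.0
```

```bash
python3 - <<'E'
from h import *
import pickle
t=grab('top');s=grab('scene')
hsv=cv2.cvtColor(s['color'],cv2.COLOR_RGB2HSV)
cv2.imwrite('pics/s3.png',s['color'][...,::-1]); cv2.imwrite('pics/t3.png',t['color'][...,::-1])
m=cv2.inRange(hsv,(8,80,90),(24,200,255)); 
n,l,st,c=cv2.connectedComponentsWithStats(m)
for i in range(1,n):
    if st[i,4]>150 and 300<c[i][0]<470 and 150<c[i][1]<300:
        print(st[i],onz(s,*c[i],20)); r=cv2.minAreaRect(np.argwhere(l==i)[:,::-1].astype(np.float32)); print(r)
E
python3 rel.py 621 38 339 95.05
```

```text
[334 172  39  20 511] [193.87048916 398.95629489  20.        ]
((352.69232177734375, 180.53848266601562), (36.47760009765625, 16.86598777770996), 11.309932708740234)
[374 213  45  59 907] [493.675233   300.44749943  20.        ]
((395.5384521484375, 241.8076934814453), (69.0601806640625, 14.976905822753906), 56.30992889404297)
[282 279  49  38 833] [5.11858429e+02 3.69005450e-01 2.00000000e+01]
((305.8815612792969, 295.63616943359375), (38.18960189819336, 31.89028549194336), 41.00908660888672)
t 9.725 tcp [417.5 326.8 367.6] z axis [ 0.  0. -1.] yaw tool y 69.98 open 0.8772502219696763 F [ 0.6 -0.4 -1.4] 0.0 q [ 0.55  0.25  1.36  0.    1.53 -0.67]
shift tool mm [-290.  -201.7   28.6] roll -25.07
```

View pics/s3.png

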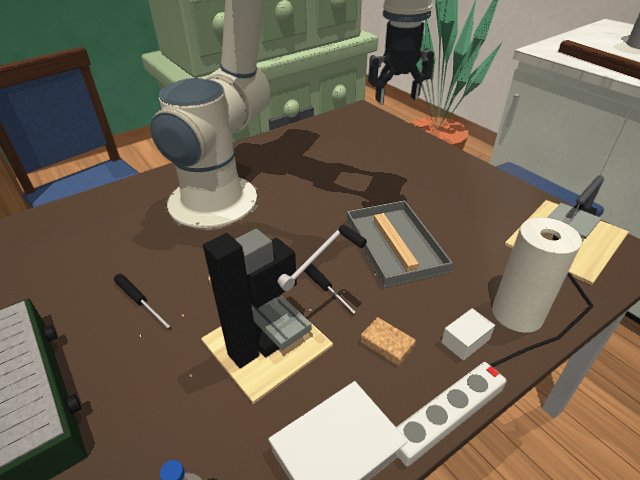

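The offcut lies flat in the tray at (395,241), let go, and the bystanders have not moved. Next is the lever.

Emit:
apply_moves(
  targets=[
    [0.075, 0, 0, 0, -8.4],
    [0.075, 0, 0, 0, -8.4],
    [0.075, 0, 0, 0, -8.3],
    [0.075, -0.0257, -0.0437, 0, 0],
    [0.075, -0.0257, -0.0437, 0, 0],
  ],
)

```text
t: 10.35
tcp_pos: [476.5, 243.4, 366.0]
orientation: [-0.001, -0.045, 0.999, -0.0]
force: [-0.2, 0.9, -0.0]
opening: 0.878
gripper_force: 0.0
```

Emit:
apply_moves(
  targets=[
    [0.075, -0.0257, -0.0437, 0, 0],
    [0.075, -0.0257, -0.0437, 0, 0],
    [0.075, -0.0257, -0.0437, 0, 0],
    [0.075, -0.0257, -0.0437, 0, 0],
    [0.075, -0.0257, -0.0437, 0, 0],
  ],
)

```text
t: 10.98
tcp_pos: [624.2, 36.6, 365.8]
orientation: [-0.002, -0.044, 0.999, 0.0]
force: [0.7, -0.0, -0.3]
opening: 0.88
gripper_force: 0.0
```

Emit:
apply_moves(
  targets=[
    [0.075, 0, 0, 0, 0],
    [0.075, 0, 0, 0, 0],
    [0.075, 0, 0, 0, 0],
    [0.075, 0, 0, 0, 0],
    [0.075, 0, 0, 0, 0],
  ],
)

```text
t: 11.6
tcp_pos: [623.8, 38.6, 367.9]
orientation: [0.0, -0.045, 0.999, -0.0]
force: [0.1, -0.5, 0.9]
opening: 0.877
gripper_force: 0.0
```

```bash
python3 rel.py 624 38 239 95.05
```

```text
t 11.6 tcp [623.8  38.6 367.9] z axis [ 0. -0. -1.] yaw tool y 95.12 open 0.877277615400542 F [ 0.1 -0.5  0.9] 0.0 q [-0.03  0.4   1.13  0.    1.61 -1.69]
shift tool mm [-1.000e-01 -6.000e-01  1.289e+02] roll 0.07
```

Emit:
apply_moves(
  targets=[
    [0.075, 0, 0, 0.03, 0],
    [0.075, 0, 0, 0.04, 0],
    [0.075, 0, 0, 0.03, 0],
    [0.075, 0, 0, 0.02, 0],
    [0.075, 0, 0, 0.01, 0],
  ],
)

```text
t: 12.22
tcp_pos: [623.6, 38.3, 236.9]
orientation: [-0.001, -0.044, 0.999, 0.0]
force: [-0.0, -0.2, 0.4]
opening: 0.88
gripper_force: 0.0
```

Emit:
apply_moves(
  targets=[
    [0.05, 0, 0, 0, 0],
    [0.03, 0, 0, 0, 0],
    [0.01, 0, 0, 0, 0],
    [0.0, 0, 0, 0, 0],
    [0.0, 0, 0, 0, 0],
  ],
  grip_force=30,
)

```text
t: 12.85
tcp_pos: [624.3, 37.9, 238.2]
orientation: [0.0, -0.044, 0.999, -0.0]
force: [1.7, -2.5, -1.2]
opening: 0.225
gripper_force: 30.5
```

Emit:
apply_moves(
  targets=[
    [0.0, 0, 0, 0, 0],
    [0.0, 0, 0, 0, 0],
    [0.0, 0, 0, 0, 0],
    [0.0, 0, 0, 0, 0],
    [0.0, 0, 0, 0, 0],
  ],
)

```text
t: 13.48
tcp_pos: [624.3, 38.0, 237.9]
orientation: [0.0, -0.044, 0.999, -0.0]
force: [3.8, -2.3, 0.5]
opening: 0.224
gripper_force: 30.5
```

```bash
python3 rel.py 624 38 239 95.05;python3 -c "
from h import *
im=grab('scene');cv2.imwrite('pics/s4.png',cv2.resize(im['color'][120:340,190:460,::-1],None,fx=2.7,fy=2.7))"
```

```text
t 13.475 tcp [624.3  38.  237.9] z axis [ 0.001 -0.    -1.   ] yaw tool y 95.08 open 0.22361218253834794 F [ 3.8 -2.3  0.5] 30.46895205974579 q [-0.03  0.49  1.34 -0.    1.32 -1.69]
shift tool mm [ 0.3 -0.  -1.1] roll 0.03
```

View pics/s4.png

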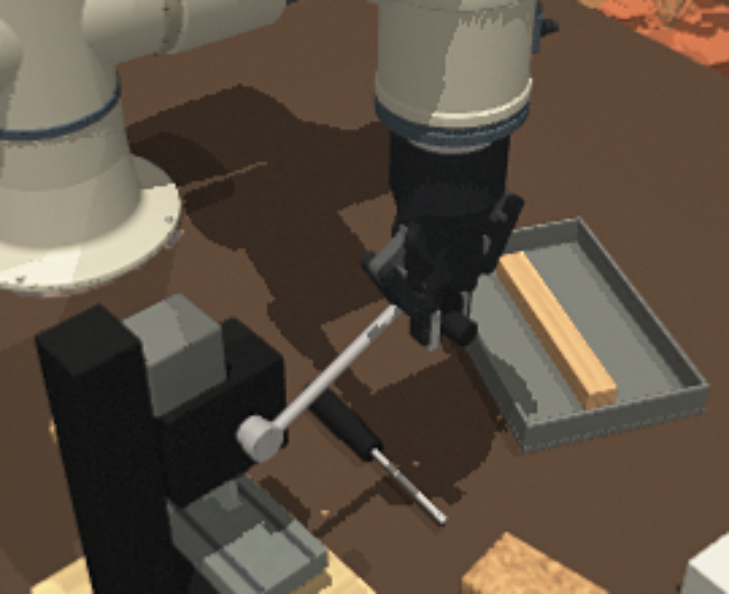

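The fingers hold the sleeve, with an opening of 19 mm against the 20 mm grip. I'll follow the lever's arc down.

Emit:
apply_moves(
  targets=[
    [0.0, 0, 0.0026, 0.007, 0],
    [0.0, 0, 0.0025, 0.0071, 0],
    [0.0, 0, 0.0037, 0.0145, 0],
    [0.0, 0, 0.0023, 0.0148, 0],
    [0.0, 0, 0.0007, 0.015, 0],
  ],
)

```text
t: 14.15
tcp_pos: [623.1, 49.5, 178.9]
orientation: [0.0, -0.044, 0.999, -0.001]
force: [3.0, -12.5, 8.1]
opening: 0.22
gripper_force: 30.9
```

Emit:
apply_moves(
  targets=[
    [0.0, 0, -0.0007, 0.015, 0],
    [0.0, 0, -0.0023, 0.0148, 0],
    [0.0, 0, -0.0037, 0.0145, 0],
    [0.0, 0, -0.0025, 0.0071, 0],
    [0.0, 0, -0.0026, 0.007, 0],
  ],
)

```text
t: 14.78
tcp_pos: [624.2, 38.1, 120.9]
orientation: [0.0, -0.044, 0.999, -0.0]
force: [0.8, -4.5, 13.3]
opening: 0.223
gripper_force: 33.0
```

Emit:
apply_moves(
  targets=[
    [0.0, 0, 0, 0, 0],
    [0.0, 0, 0, 0, 0],
    [0.0, 0, 0, 0, 0],
    [0.0, 0, 0, 0, 0],
    [0.0, 0, 0, 0, 0],
  ],
)

```text
t: 15.4
tcp_pos: [624.1, 38.3, 121.1]
orientation: [0.0, -0.044, 0.999, 0.0]
force: [1.8, -3.4, 9.2]
opening: 0.222
gripper_force: 32.8
```

```bash
python3 rel.py; python3 -c "
from h import *
im=grab('scene');cv2.imwrite('pics/s5.png',cv2.resize(im['color'][180:340,190:460,::-1],None,fx=2.9,fy=2.9))
import pickle;pickle.dump(im,open('s5.pkl','wb'))"
```

```text
t 15.4 tcp [624.1  38.3 121.1] z axis [ 0.001  0.    -1.   ] yaw tool y 95.08 open 0.22197525689503983 F [ 1.8 -3.4  9.2] 32.807607650756836 q [-0.03  0.61  1.46  0.    1.07 -1.69]
```

View pics/s5.png

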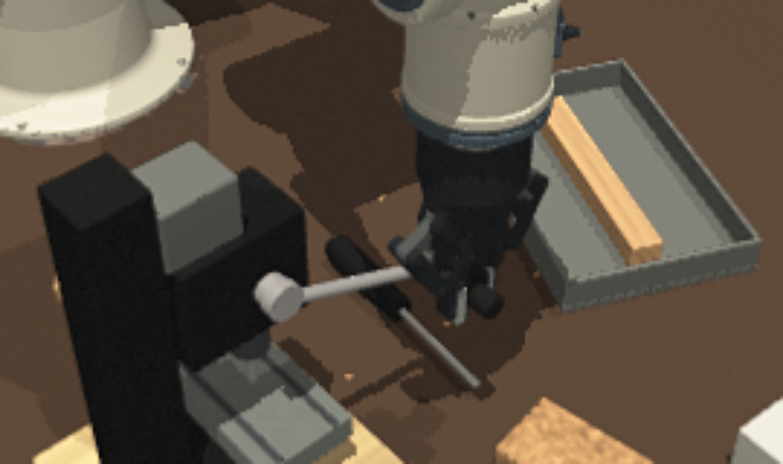

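The sleeve is still gripped, with its free end at crop (490,302), and the offcut lies untouched in the tray. I'll check the lever angle against that end.

Run:
```python
from h import *
import pickle
im=pickle.load(open('s5.pkl','rb'))
c,s=np.cos(.0882),np.sin(.0882)
for f in (0,.7,.72,.8,.88,.9):
    y,z=150*np.cos(.4-f),200+150*np.sin(.4-f)
    for x in (106,40): print(f,x,np.round(proj(im,[559+c*x-s*y,-106+s*x+c*y,z]),1))
print('seen end',190+490/2.9,180+302/2.9,'arm line seen (300,297)->(405,273):',190+300/2.9,180+297/2.9,190+405/2.9,180+273/2.9)
for f in (.7,.8,.9):
    for r in (20,85): 
        y,z=r*np.cos(.4-f),200+r*np.sin(.4-f); print(f,r,np.round(proj(im,[559+c*40-s*y,-106+s*40+c*y,z]),1))
```

```text
0 106 [364.1 244.1]
0 40 [340.1 227.5]
0.7 106 [363.  281.3]
0.7 40 [340.8 264.4]
0.72 106 [362.6 282.5]
0.72 40 [340.4 265.6]
0.8 106 [360.8 287.4]
0.8 40 [338.9 270.3]
0.88 106 [358.8 292.2]
0.88 40 [337. 275.]
0.9 106 [358.2 293.5]
0.9 40 [336.5 276.2]
seen end 358.9655172413793 284.1379310344828 arm line seen (300,297)->(405,273): 293.44827586206895 282.41379310344826 329.65517241379314 274.1379310344828
0.7 20 [293.9 279.1]
0.7 85 [318.4 271.4]
0.8 20 [293.6 280. ]
0.8 85 [317.3 274.9]
0.9 20 [293.3 280.9]
0.9 85 [316.  278.4]
```

```bash
python3 -c "
from workcell import *
print(hand_in())"
```

```text
the job is handed in; nothing more can be done
None
```

The offcut lies flat in the tray and is let go. The gripper is holding the feed lever about 0.79–0.80 rad down, which puts the bit about 20 mm below rest. The job is handed in; no verdict came back.

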